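# Fit the blue filter cartridge into the counter's bayonet holder

### The job

At the hardware-shop counter, take the water-filter cartridge with the blue wing grip and fit it upright into the grey bayonet holder: lower its lugs through the two notches of the rim, push it down against the spring, turn it a quarter turn clockwise (seen from above) and let go so that the spring lifts it home and it stays locked. Leave the green and the orange cartridges standing where they are.

Things in the scene. Friction and masses are not known exactly. Their poses are not given: they have to be found in the camera images.
- blue_grip (a point): Grip point of the loose upright white cartridge with a BLUE wing (0.18-0.35 kg, 116 mm tall): on its axis, 104 mm above its underside, 12 mm below the wing's top. z up, x along the wing. The wing is an upright bar 60 mm long (x), 14 thick (y), 36 tall; pinch it across the thickness. At the foot two opposite lugs along x, 72 mm tip to tip, 12 wide, 8 high. A half turn about z changes nothing.
- green_grip (a point): The same point of a bystander cartridge, same shape with a GREEN wing: leave it alone. All three have, below the wing, a round white body 54 mm in diameter (34 to 80 mm above the underside), then a grey neck 40 mm in diameter down to the lugs.
- orange_grip (a point): The same point of a bystander cartridge, same shape with an ORANGE wing: leave it alone. Of any of these in the holder: lugs in the notches and unlocked, it rests on the spring with its grip point about 95 mm above the holder's mouth; its lugs can turn under the rim only when that is pushed below 82 mm (74 to 80 is right; 72 is the stop); locked, it stands at 88 mm.
- holder_mouth (a point): Centre of the fixed grey holder's mouth (cup 100 mm across), at its rim top, 48 mm above the counter; z up. Opening 50 mm in diameter, with two 24 mm wide notches along x (white bars) for the lugs. Sprung plate inside: 4 mm below the rim, 0.55 N/mm, 28 mm travel. Pushed down, turn 90 deg clockwise from above to the red bars (along y), let up. Stops block the other way and 12 deg beyond.

How it is judged:
On the way:
1. the blue cartridge is in the holder and pushed down against the spring (z of blue_grip in the frame of holder_mouth below 0.0815 m and horizontal distance between blue_grip and holder_mouth below 0.02 m and angle between blue_grip's own z axis and vertical below 0.2 rad), for 0.1 s.
At the end, for the whole second after the job is handed in: The blue cartridge is locked in the holder: grip point 84 to 92 mm above the holder's mouth point (spring has lifted it home), within 15 mm of its axis, wing within 20 degrees of the holder's y axis (the red bars), upright within 10 degrees (z of blue_grip in the frame of holder_mouth between 0.084 and 0.092 m and horizontal distance between blue_grip and holder_mouth below 0.015 m and angle between the x axis of blue_grip and the y axis of holder_mouth, either way round below 0.35 rad and angle between blue_grip's own z axis and vertical below 0.17 rad); the robot touches nothing.
It fails at once if the green cartridge is moved more than 30 mm or knocked over (distance of green_grip from where it was at the start of the episode above 0.03 m or angle between green_grip's own z axis and vertical above 0.4 rad).
It fails at once if the orange cartridge is moved more than 30 mm or knocked over (distance of orange_grip from where it was at the start of the episode above 0.03 m or angle between orange_grip's own z axis and vertical above 0.4 rad).
It also fails if it takes over 43 s, if anything falls off the work surface, if the arm or the gripper's body presses on something with over 40 N, if the wrist force passes 120 N, or if a joint passes its speed limit or range.

### The arm

A 7-joint arm with a two-finger parallel gripper is mounted at the origin on the work surface. World frame = base frame: x ahead of the robot, y to its left, z up, the work surface at z = 0. Lengths are in m, angles in rad, forces in N, time in s.
With the tool pointing down it reaches from about 0.375 to 0.925 m from the base axis. Payload 3.1 kg.
Tool frame: the origin (TCP) lies midway between the tips of the shut fingers; the grasp point (between the pads) lies 19 mm behind it (arm.grip_point_offset is the distance from the TCP to the grasp point, in m); z points along the fingers, y is the line along which they close (so a half turn about z gives the same grasp; the last joint's range is limited). The gripper opens to 85 mm and grips with 20 to 120 N. Pads are 22 mm wide; open, the fingers measure 114 mm over their backs; the gripper's body (76 mm by 85 mm) begins 54 mm behind the grasp point. The pads swing forward as they close: fully open they stand 13 mm farther back than shut.
Start: joints at [-1.385, 0.383, 0.044, 1.598, -0.018, 1.161, -0.05], TCP at [0.182, 0.624, 0.231] pointing down, gripper open.
Joint ranges: [-2.61, 2.61], [-0.41, 2.15], [-1.48, 1.57], [0, 2.5], [-1.57, 4.71], [0.05, 1.97], [-2.85, 2.85]. Speed limits (rad/s): [2.79, 2.79, 3.14, 3.14, 3.14, 3.14, 3.14].

### API

Orientations are given as [roll, pitch, yaw] about the fixed x, y, z axes, in that order (R = Rz(yaw) Ry(pitch) Rx(roll)).
In Python, from plant import sensors, viewer, arm gives the robot as it stands. The module is installed in compiled form; this text tells all that it offers.
- The arm moves only by the shell command python3 -m handwheel 'ROWS'. ROWS is JSON, a list of rows, each a list of 3 entries, a list of its own where there are three numbers: the opening, from -1 (shut) to 1 (fully open), then the shift along the tool's x, y, z in m, then the turn about the tool's z in degrees. In form: [[jaw, [dx, dy, dz], twist], ...]. A call has 1 to 12 rows; each row is the pose to reach, as a shift and turn from the pose commanded when the call began, along the tool's axes at that moment; what a row does not reach only later rows make up. A row lasts 1/12 s, in which the tool goes at most 41.7 mm and 7.16 degrees, less where a joint would pass 70% of its speed; a pose out of reach is approached as far as the arm can. A call with a gripper value outside its range is refused whole. The fingers move at their own pace and stop on an object; the grip force is fixed at half the most. Time passes only in rows, so rows that repeat a pose let the fingers close. It gives the time, the measured TCP pose, the force, the opening and the grip force at its end, in the units of the state.
- sensors.read_state(): the state, without advancing time (a new reading comes with each control period).
- viewer.camera(name): name is "side" or "top" or "wrist"; returns a dict with "frame" (420x560x3 uint8, blue, green, red), "intrinsics" (3x3 intrinsics, pixels), "k1" (the pictures are not rectified: a ray, as slopes to the right and down, at radius r is drawn at 1 + k1 r^2 times it, then the intrinsics apply), "R" (3x3) and "t" (3): a world point X has camera coordinates R X + t; the wrist camera has in their place "mount" (4x4, takes a point from camera to tool coordinates, whose origin is the TCP and whose axes are the flange's). Camera axes: x right, y down, z forward; pixel columns grow to the right and rows downward; lengths in m; the calibration is good to about 2 mm. A picture is of the moment at which its call begins: read the wrist's pose just before it. There is no depth.
- arm.finish_job(): hands the job in; it is judged then, once.
The state is a dict: "clock": time; "joints": joint angles; "qvel": joint speeds; "joint_torque": joint torques, N m; "position": TCP position; "tool_rot": TCP orientation; "force": force on the tool from outside, world axes, zero at the start; "ft_torque": the same for the moment, N m; "grip_width": opening from 0.0 (shut) to 1.0 (fully open); "grasp_force": force on a finger pad.
Only numpy, scipy, OpenCV 4.12 (cv2) and the standard library are available. Lean on these libraries where they do the work, as an engineer would, in place of code of your own. Each camera call takes 0.05 s, during which the arm holds its last target. There are 200 camera calls.

## Working session

There is one attempt and no reset: what is moved stays moved. The work goes in short steps, Python scripts to look and compute and a shell command to move; the robot and the scene stay as the last step left them, time stands still between calls to the robot, and variables do not carry over. Pictures are saved under pics/ and viewed, at most 10 in all, crops included, and the job is handed in when it is done.

```bash
mkdir -p pics
cat > h.py <<'E'
import numpy as np, cv2
from plant import sensors, viewer, arm
from scipy.spatial.transform import Rotation as Ro
def cam(name):
    s=sensors.read_state(); c=viewer.camera(name)
    K=np.array(c["intrinsics"]);k1=c["k1"]
    if name=="wrist":
        M=np.array(c["mount"]);T=np.eye(4);T[:3,:3]=Ro.from_euler('xyz',s["tool_rot"]).as_matrix();T[:3,3]=s["position"]
        W=T@M;R=W[:3,:3].T;t=-R@W[:3,3]
    else: R=np.array(c["R"]);t=np.array(c["t"])
    return dict(f=np.ascontiguousarray(c["frame"]),K=K,k1=k1,R=R,t=t,C=-R.T@t)
def ray(c,p):
    q=cv2.undistortPoints(np.array([[p]],float),c["K"],np.array([c["k1"],0,0,0.]))[0,0]
    d=c["R"].T@np.array([q[0],q[1],1]);return d/np.linalg.norm(d)
def onz(c,p,z):
    d=ray(c,p);return c["C"]+d*(z-c["C"][2])/d[2]
def cross(c1,p1,c2,p2):
    d1,d2=ray(c1,p1),ray(c2,p2)
    s=np.linalg.lstsq(np.c_[d1,-d2],c2["C"]-c1["C"],rcond=None)[0]
    a,b=c1["C"]+s[0]*d1,c2["C"]+s[1]*d2
    return (a+b)/2,np.linalg.norm(a-b)
def blobs(c,hr,smin=110,vmin=50,amin=40):
    h=cv2.cvtColor(c["f"],cv2.COLOR_BGR2HSV)
    m=cv2.inRange(h,(hr[0],smin,vmin),(hr[1],255,255))
    n,l,st,ce=cv2.connectedComponentsWithStats(m)
    return [(st[i].tolist(),ce[i].round(1).tolist()) for i in range(1,n) if st[i][4]>amin],l
E
python3 - <<'E'
from h import *
s=sensors.read_state();print(s)
print(arm.grip_point_offset)
for n in("side","top","wrist"):
    c=cam(n);cv2.imwrite(f"pics/{n}0.png",c["f"]);print(n,c["C"],c["k1"])
    for col,hr in dict(blue=(100,130),green=(45,85),orange=(8,22),red=(0,6)).items():print(col,blobs(c,hr)[0])
E
```

```text
{'clock': 0.0, 'joints': array([-1.38481829,  0.38388794,  0.0438033 ,  1.5996072 , -0.01792312,
        1.16120243, -0.04990772]), 'qvel': array([ 0.0006635 , -0.0007779 ,  0.00160406,  0.00031779,  0.00106749,
       -0.00086222, -0.00054192]), 'joint_torque': array([-2.74252379e-04, -4.33456922e+01,  1.02429572e+00, -2.49511975e+01,
        1.05384080e-02,  1.13569837e-02,  1.07034356e-05]), 'position': array([0.18170197, 0.62308178, 0.22983709]), 'tool_rot': array([-3.13888210e+00,  1.15429048e-04,  2.85790548e+00]), 'force': array([ 0.7684023 ,  1.17200901, -0.110094  ]), 'ft_torque': array([-0.02289198,  0.00671551, -0.01536228]), 'grasp_force': 0.0, 'grip_width': 0.9983708615741527}
0.0187
side [ 0.18511373 -0.35054532  0.71529199] 0.021466546300981937
blue [([222, 141, 31, 26, 606], [238.0, 153.7])]
green [([117, 2, 21, 20, 89], [126.4, 10.5]), ([100, 12, 21, 14, 86], [109.4, 18.1]), ([151, 16, 12, 9, 41], [156.1, 20.5]), ([68, 21, 17, 19, 113], [76.1, 29.4]), ([104, 26, 47, 42, 431], [127.4, 43.9]), ([149, 141, 24, 19, 133], [160.9, 149.7]), ([160, 158, 16, 12, 88], [168.6, 
[... 852 characters left out ...]
4]), ([258, 80, 42, 30, 515], [276.3, 92.2]), ([270, 96, 24, 16, 191], [281.3, 102.9]), ([385, 185, 12, 15, 132], [390.9, 191.2]), ([364, 186, 12, 18, 156], [369.5, 193.6]), ([249, 232, 25, 33, 533], [260.9, 248.5])]
red [([510, 221, 42, 31, 201], [530.2, 236.0])]
wrist [0.1027957  0.64665611 0.37305007] 0.013320000942753115
blue []
green [([307, 95, 177, 219, 18636], [409.6, 195.5])]
orange [([385, 169, 19, 24, 89], [393.3, 179.9]), ([399, 197, 25, 17, 80], [410.9, 205.2]), ([402, 224, 20, 20, 64], [410.0, 234.3]), ([415, 288, 71, 29, 705], [451.1, 300.4]), ([346, 290, 36, 86, 519], [362.0, 332.5]), ([442, 302, 48, 41, 961], [469.3, 322.0]), ([431, 399, 40, 21, 340], [450.3, 410.7])]
red []
```

View pics/side0.png

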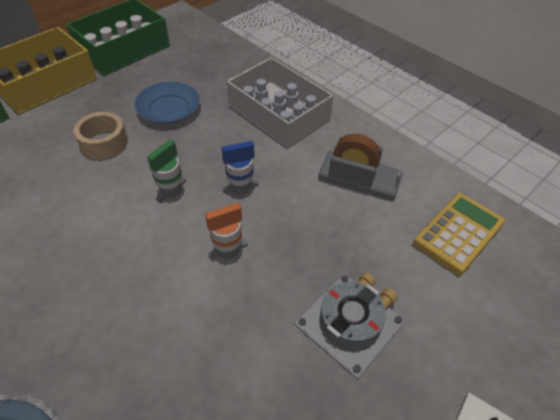

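View pics/top0.png

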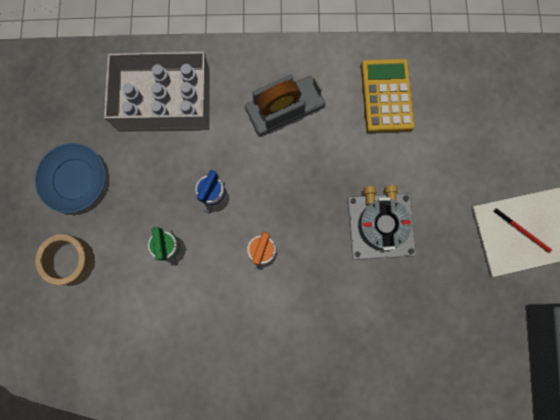

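The side view shows the blue wing at (238,153), green at (163,157), orange at (225,217) and the holder at (353,310). In the top view, blue is at (207,186), green at (161,243), orange at (261,248) and the holder at (387,223), with red bars left and right and white notch bars up and down.

Run:
```python
from h import *
T=cam("top");S=cam("side")
def wing(c,hr,near):
    bs,l=blobs(c,hr,90,40)
    i=min(range(len(bs)),key=lambda i:np.hypot(*(np.array(bs[i][1])-near)))
    return bs[i][1]
for n,hr,a,b in(("blue",(100,130),(205,185),(238,150)),("green",(45,85),(156,243),(161,150)),("orange",(4,20),(261,248),(225,217))):
    pt=wing(T,hr,a);ps=wing(S,hr,b);print(n,pt,ps,cross(T,pt,S,ps))
# holder: red bars
for c,ps in((T,[(364,224),(408,224)]),(S,[(334,293.6),(373.5,325)])):
    for p in ps:
        b=blobs(c,(0,8),80,40,8)[0]+blobs(c,(172,179),80,40,8)[0]
        k=[(x[1],x[0][4]) for x in b if np.hypot(*(np.array(x[1])-p))<12];print(p,k)
print(cross(T,(387,223.5),S,(353,312)), onz(T,(387,223.5),.048),onz(S,(353,310),.048))
a=cv2.resize(T["f"][165:265,340:440],(600,600),interpolation=3)
cv2.imwrite("pics/hold.png",a)
```

```text
blue [208.5, 187.3] [238.1, 153.7] (array([0.57940947, 0.15167429, 0.09571211]), np.float64(7.79114697063918e-05))
green [156.5, 243.7] [164.0, 155.7] (array([0.47665781, 0.24686241, 0.09126227]), np.float64(0.004946386638517851))
orange [261.0, 248.5] [224.1, 218.7] (array([0.46356367, 0.05395069, 0.09233686]), np.float64(0.0003669302110099072))
(364, 224) [([367.3, 224.0], 42)]
(408, 224) [([405.8, 222.0], 43)]
(334, 293.6) [([334.0, 293.7], 44)]
(373.5, 325) [([373.5, 325.3], 52)]
(array([ 0.51320079, -0.19340698,  0.04281933]), np.float64(0.0022267855103398405)) [ 0.51344439 -0.19276777  0.048     ] [ 0.51227266 -0.1918732   0.048     ]
```

View pics/hold.png

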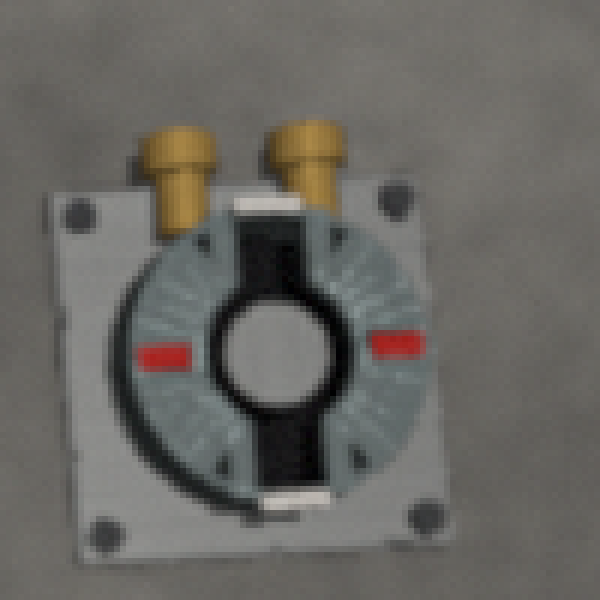

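The crop shows the rim with its red bars at crop (164,357) and (397,344), and white bars at (268,205) and (293,497). Next I'll work out the holder pose, the wing yaw and the first move.

```bash
cat >> h.py <<'E'
def delta(target,yaw):
    "shift in tool axes (mm) and twist (deg) from the measured pose"
    s=sensors.read_state();R=Ro.from_euler('xyz',s["tool_rot"]).as_matrix()
    d=R.T@(np.array(target)-s["position"]);tw=-(yaw-np.degrees(s["tool_rot"][2]))
    tw=(tw+180)%360-180
    return (d*1000).round(1),round(tw,1)
E
python3 - <<'E'
from h import *
T=cam("top");S=cam("side")
r=[cross(T,(367.3,224),S,(334,293.7)),cross(T,(405.8,222),S,(373.5,325.3))];print(r)
v=r[0][0]-r[1][0];print("holder",(r[0][0]+r[1][0])/2,"len",np.linalg.norm(v),"yaw of y-90",np.degrees(np.arctan2(v[1],v[0]))-90)
bs,l=blobs(T,(100,130),110,50)
for b,c in bs:
    if 190<c[0]<225:
        m=(l==l[b[1]:b[1]+b[3],b[0]:b[0]+b[2]].max()).astype(np.uint8)
i=[k for k in np.unique(l[170:201,197:217]) if k>0 and (l[170:201,197:217]==k).sum()>200][0]
pts=np.argwhere(l==i)[:,::-1].astype(np.float32);rc=cv2.minAreaRect(pts);print(rc)
bx=cv2.boxPoints(rc);P=np.array([onz(T,p,.116) for p in bx]);print(P.round(4))
d=P[1]-P[0] if np.linalg.norm(P[1]-P[0])>np.linalg.norm(P[2]-P[1]) else P[2]-P[1]
print("wing yaw",np.degrees(np.arctan2(d[1],d[0]))%180,np.linalg.norm(d))
print("mount",viewer.camera("wrist")["mount"])
print(delta((.579,.152,.25),148), sensors.read_state()["clock"])
E
```

```text
[(array([ 0.51228615, -0.15328707,  0.04895128]), np.float64(0.0011341819997983343)), (array([ 0.51569646, -0.22992269,  0.04783295]), np.float64(0.000849904080559605))]
holder [ 0.5139913  -0.19160488  0.04839211] len 0.07671961526690324 yaw of y-90 2.548002711090149
((204.60003662109375, 184.30001831054688), (11.180339813232422, 32.199378967285156), 26.56505012512207)
[[0.5587 0.1779 0.116 ]
 [0.6125 0.1523 0.116 ]
 [0.6028 0.1337 0.116 ]
 [0.5492 0.1595 0.116 ]]
wing yaw 154.48337721917656 0.05960068043075759
mount [[ 3.13778876e-04 -9.47028094e-01 -3.21150573e-01  8.23835859e-02]
 [ 9.99999893e-01  4.06161351e-04 -2.20667106e-04  9.94503731e-05]
 [ 3.39416899e-04 -3.21150469e-01  9.47028120e-01 -1.43083694e-01]
 [ 0.00000000e+00  0.00000000e+00  0.00000000e+00  1.00000000e+00]]
(array([-513.3, -341.9,  -18.8]), np.float64(15.7)) 0.4
```

```bash
python3 -m handwheel '[[1,[-0.25,-0.17,-0.02],10],[1,[-0.25,-0.17,-0.02],10],[1,[-0.25,-0.17,-0.02],10],[1,[-0.25,-0.17,-0.02],10],[1,[-0.25,-0.17,-0.02],10],[1,[-0.51,-0.34,-0.02],10],[1,[-0.51,-0.34,-0.02],10],[1,[-0.51,-0.34,-0.02],10],[1,[-0.51,-0.34,-0.02],10],[1,[-0.51,-0.34,-0.02],10],[1,[-0.51,-0.34,-0.02],10],[1,[-0.51,-0.34,-0.02],10]]'
python3 - <<'E'
from h import *
print(sensors.read_state(),delta((.580,.155,.25),154))
E
```

```text
clock: 1.4
position: [0.504, 0.2397, 0.25]
tool_rot: [3.141, 0.0, 2.684]
force: [0.0, 0.5, -0.9]
grip_width: 1.0
grasp_force: 0.0
{'clock': 1.4, 'joints': array([-0.84032774,  0.19541273,  0.36552623,  1.81711116, -0.07690137,
        1.14178465,  0.66355228]), 'qvel': array([ 0.62872731,  0.23973859,  0.34475899, -0.26079603, -0.15629837,
        0.04792325,  1.0105871 ]), 'joint_torque': array([ -2.04828344, -33.84850144,   1.94524638, -23.57234538,
         0.16868854,   0.151532  ,  -0.67631084]), 'position': array([0.50403585, 0.23969872, 0.25002906]), 'tool_rot': array([3.14050057e+00, 2.29184489e-04, 2.68354881e+00]), 'force': array([ 0.04306736,  0.50683242, -0.90051795]), 'ft_torque': array([ 0.03401733, -0.00299445,  0.00923297]), 'grasp_force': 0.0, 'grip_width': 0.9999949388482835} (array([-105.6,  -42.4,    0. ]), np.float64(-0.2))
```

```bash
python3 -m handwheel '[[1,[-0.1,-0.04,0],0],[1,[-0.1,-0.04,0],0],[1,[-0.1,-0.04,0],0],[1,[-0.1,-0.04,0],0],[1,[-0.1,-0.04,0],0],[1,[-0.1,-0.04,0],0]]'
python3 - <<'E'
from h import *
c=cam("wrist");cv2.imwrite("pics/w1.png",c["f"]);print(blobs(c,(100,130))[0]);print(delta((.580,.155,.25),154),sensors.read_state()["joints"])
E
```

```text
clock: 1.9
position: [0.5744, 0.1622, 0.2493]
tool_rot: [3.141, -0.001, 2.684]
force: [0.2, -0.4, 0.2]
grip_width: 1.001
grasp_force: 0.0
[([463, 24, 97, 143, 10976], [517.1, 99.5]), ([251, 168, 44, 69, 1845], [272.9, 199.8])]
(array([-8.9, -4.7, -0.7]), np.float64(-0.1)) [-0.69995887  0.28003645  0.42433127  1.72769471 -0.12575081  1.16119275
  0.87518019]
```

View pics/w1.png

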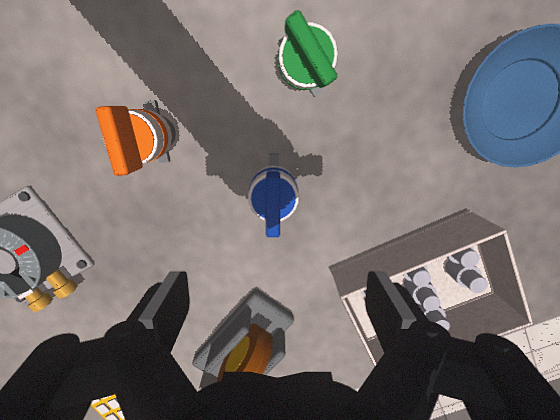

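The wrist view shows the blue wing upright in the picture at (273,170–236), so the yaw is right. Green is at (308,50), orange at (130,140) and the holder is at the left edge.

Run:
```python
from h import *
c=cam("wrist");S=cam("side");T=cam("top")
h=cv2.cvtColor(c["f"],cv2.COLOR_BGR2HSV);m=cv2.inRange(h,(100,110,50),(130,255,255));m[:,:240]=0;m[:,310:]=0
ctr=[]
for r in range(166,240,4):
    x=np.flatnonzero(m[r]); 
    if len(x): print(r,x[0],x[-1],h[r,273].tolist(),end=' | ')
ys=np.flatnonzero(m[:,273]);far=ys.max();print(ys.min(),far)
x=lambda r:(np.flatnonzero(m[r])[0]+np.flatnonzero(m[r])[-1])/2
a=onz(c,(x(far-4),far+.5),.116);b=onz(c,(x(far-24),far-24),.116)
d=(b-a)[:2]/np.linalg.norm((b-a)[:2]);print("far end",a,"yaw",np.degrees(np.arctan2(d[1],d[0])),"grip",a[:2]+.03*d)
# height check: wing centroid crossing top/side, and far end vs the same end in top view
for z in(.106,.116,.126):print(z,onz(T,(208,172.5),z)[:2],onz(c,(x(far-4),far+.5),z)[:2])
```

```text
170 264 281 [128, 43, 96] | 174 257 288 [109, 169, 77] | 178 253 292 [111, 180, 78] | 182 259 285 [111, 163, 100] | 186 255 289 [111, 166, 100] | 190 253 292 [113, 166, 97] | 194 251 293 [112, 170, 96] | 198 251 294 [111, 175, 99] | 202 251 294 [113, 163, 97] | 206 252 292 [113, 147, 104] | 210 254 290 [112, 154, 103] | 214 258 287 [111, 161, 100] | 218 264 281 [111, 160, 99] | 222 266 278 [111, 158, 100] | 226 266 278 [114, 130, 92] | 230 266 278 [110, 189, 181] | 234 266 278 [111, 181, 182] | 169 237
far end [0.60647754 0.14210244 0.116     ] yaw 152.54490584681471 grip [0.57985636 0.15593403]
0.106 [0.60533357 0.15143009] [0.61032058 0.14003221]
0.116 [0.60280654 0.14990513] [0.60647754 0.14210244]
0.126 [0.60027952 0.14838018] [0.6026345  0.14417266]
```

```bash
python3 -m handwheel '[[1,[-0.008,-0.0035,0],0.8],[1,[-0.008,-0.0035,0.04],0.8],[1,[-0.008,-0.0035,0.08],0.8],[1,[-0.008,-0.0035,0.11],0.8],[1,[-0.008,-0.0035,0.13],0.8],[1,[-0.008,-0.0035,0.145],0.8],[1,[-0.008,-0.0035,0.155],0.8],[1,[-0.008,-0.0035,0.162],0.8],[1,[-0.008,-0.0035,0.162],0.8],[1,[-0.008,-0.0035,0.162],0.8]]'
python3 - <<'E'
from h import *
c=cam("wrist");cv2.imwrite("pics/w2.png",c["f"]);print(delta((.580,.156,.087),153))
E
```

```text
clock: 2.93
position: [0.5812, 0.1546, 0.0881]
tool_rot: [3.141, 0.001, 2.669]
force: [0.3, -0.1, 0.9]
grip_width: 0.999
grasp_force: 0.0
(array([2.1, 0.3, 1.7]), np.float64(-0.1))
```

View pics/w2.png

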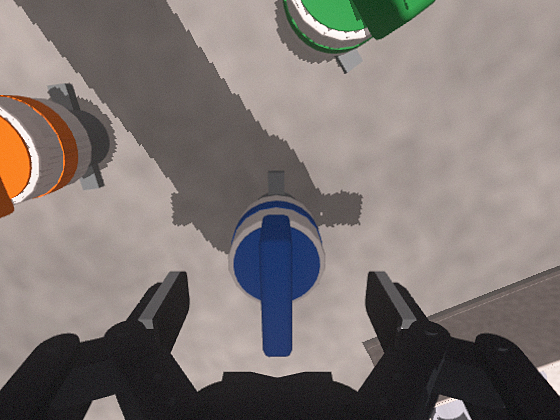

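The wing sits at column 277, midway between the pads (188 and 366), with its far end at row 356. I'll check the along-wing offset and then close.

```bash
python3 - <<'E'
from h import *
c=cam("wrist");s=sensors.read_state();R=Ro.from_euler('xyz',s["tool_rot"]).as_matrix()
for p in((277,356),(262,350),(292,350),(276,216)):print(((R.T@(onz(c,p,.116)-s["position"]))*1000).round(1))
E
python3 -m handwheel '[[-1,[0.001,0,0.001],0],[-1,[0.001,0,0.001],0],[-1,[0.001,0,0.001],0],[-1,[0.001,0,0.001],0],[-1,[0.001,0,0.001],0],[-1,[0.001,0,0.001],0],[-1,[0.001,0,0.001],0],[-1,[0.001,0,0.001],0]]'
```

```text
[-28.5   0.1 -27. ]
[-25.   -6.9 -27. ]
[-25.    7.1 -27. ]
[ 41.2  -0.3 -27.1]
clock: 3.7
position: [0.5801, 0.1551, 0.0868]
tool_rot: [3.141, 0.001, 2.669]
force: [1.2, 0.3, 0.7]
grip_width: 0.152
grasp_force: 58.8
```

```bash
python3 -m handwheel '[[-1,[0,0,-0.02],0],[-1,[0,0,-0.05],0],[-1,[0,0,-0.09],0],[-1,[0,-0.01,-0.13],0],[-1,[-0.01,-0.03,-0.13],-5],[-1,[-0.02,-0.065,-0.13],-10],[-1,[-0.03,-0.1,-0.13],-15],[-1,[-0.04,-0.14,-0.13],-20],[-1,[-0.05,-0.175,-0.13],-25],[-1,[-0.06,-0.21,-0.13],-29.5],[-1,[-0.07,-0.245,-0.13],-29.5],[-1,[-0.08,-0.275,-0.13],-29.5]]'
python3 - <<'E'
from h import *
print(delta((.514,-.1916,.217),182.5),sensors.read_state()["joints"])
E
```

```text
clock: 4.7
position: [0.5235, -0.1291, 0.2156]
tool_rot: [3.142, -0.003, -3.101]
force: [0.2, 0.4, -2.2]
grip_width: 0.153
grasp_force: 58.9
(array([ 12. , -62.1,  -1.4]), np.float64(-0.2)) [-0.29722142  0.20312941  0.5204602   1.90057076 -0.11392171  1.06939937
  1.88105093]
```

```bash
python3 -m handwheel '[[-1,[0.007,-0.03,0],0],[-1,[0.012,-0.055,0],0],[-1,[0.012,-0.062,0],0],[-1,[0.012,-0.062,0.03],0],[-1,[0.012,-0.062,0.055],0],[-1,[0.012,-0.062,0.055],0],[-1,[0.012,-0.062,0.055],0],[-1,[0.012,-0.062,0.055],0],[-1,[0.012,-0.062,0.055],0]]'
python3 - <<'E'
from h import *
print(delta((.514,-.1916,.217),182.5))
c=cam("wrist");S=cam("side");T=cam("top")
cv2.imwrite("pics/w3.png",c["f"]);cv2.imwrite("pics/s3.png",cv2.resize(S["f"][190:390,240:480],(720,600),interpolation=3))
for n,x in(("w",c),("S",S),("T",T)):
    print(n,[(b[1],b[0][4]) for b in blobs(x,(0,7),100,60,15)[0]+blobs(x,(174,179),100,60,15)[0]])
E
```

```text
clock: 5.45
position: [0.518, -0.1888, 0.1631]
tool_rot: [-3.141, 0.003, -3.098]
force: [0.4, 0.4, -3.2]
grip_width: 0.155
grasp_force: 59.0
(array([  3.9,  -2.7, -53.9]), np.float64(-0.0))
w [([230.4, 201.1], 149), ([319.8, 200.8], 150)]
S [([333.6, 293.4], 33), ([373.3, 325.0], 50)]
T [([367.2, 224.2], 36)]
```

View pics/w3.png

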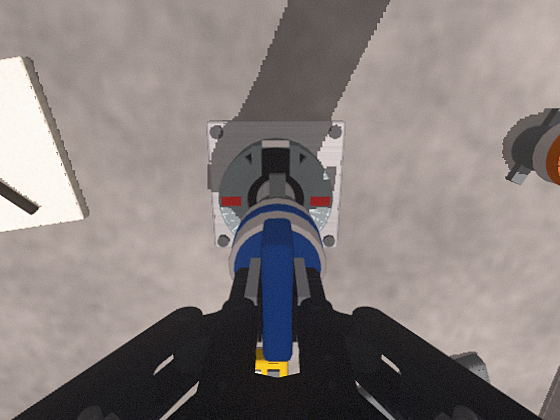

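View pics/s3.png

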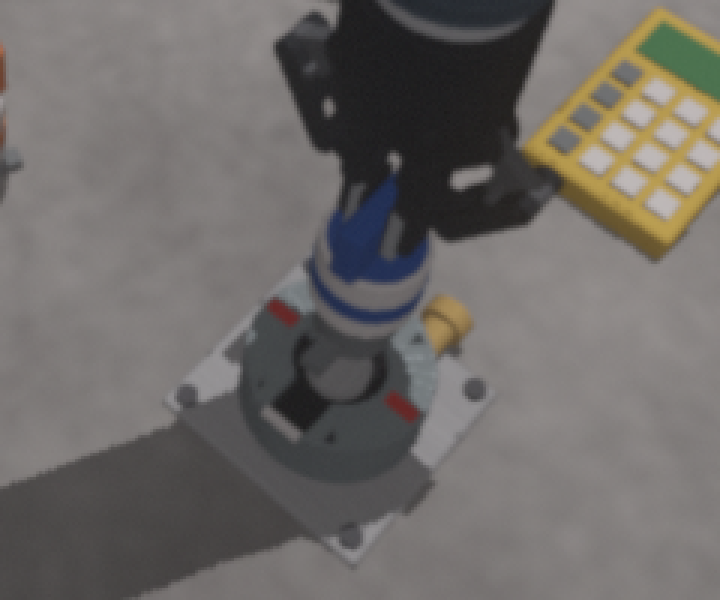

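The wrist view shows the cartridge over the holder, red bars at (230,201) and (320,201), and the wing square to them. The side view shows it upright and a little above the rim.

Run:
```python
from h import *
c=cam("wrist");s=sensors.read_state();R=Ro.from_euler('xyz',s["tool_rot"]).as_matrix()
b=[x[1] for x in blobs(c,(0,7),100,60,15)[0]+blobs(c,(174,179),100,60,15)[0]];print(b)
P=[onz(c,p,.0484) for p in sorted(b)];m=(P[0]+P[1])/2
print(s["position"],"holder",m,"len",np.linalg.norm(P[0]-P[1]),"tool frame",[(R.T@(p-s["position"])*1000).round(1) for p in P+[m]])
h=[x for x in blobs(c,(100,130))[0] if 200<x[1][0]<340];print(h)
m=cv2.inRange(cv2.cvtColor(c["f"],cv2.COLOR_BGR2HSV),(100,110,40),(130,255,255))
for r in(335,345,355):
    x=np.flatnonzero(m[r]);print(r,x[0],x[-1],[(R.T@(onz(c,(u,r),s["position"][2]+.031)-s["position"])*1000).round(1)[:2].tolist() for u in(x[0]-.5,x[-1]+.5)])
y=np.flatnonzero(m[:,277]);print(y.max(),(R.T@(onz(c,(277,y.max()+.5),s["position"][2]+.0292)-s["position"])*1000).round(1))
```

```text
[[230.6, 201.1], [319.8, 201.0]]
[ 0.51745431 -0.18886628  0.16277727] holder [ 0.51402402 -0.19068765  0.0484    ] len 0.07754306580226476 tool frame [array([  3.7, -40.4, 114.4]), array([  3.8,  37.1, 114.4]), array([  3.8,  -1.6, 114.4])]
[([234, 204, 85, 37, 490], [276.5, 213.4]), ([234, 219, 87, 142, 5569], [277.0, 280.6])]
335 263 292 [[-13.9, -6.4], [-13.9, 6.9]]
345 263 291 [[-19.4, -6.4], [-19.4, 6.5]]
355 264 291 [[-25.0, -6.1], [-25.0, 6.6]]
360 [-29.9   0.1 -29.1]
```

```bash
python3 -m handwheel '[[-1,[0.0038,-0.002,0],0],[-1,[0.0038,-0.002,0],0],[-1,[0.0038,-0.002,0.015],0],[-1,[0.0038,-0.002,0.022],0],[-1,[0.0038,-0.002,0.026],0],[-1,[0.0038,-0.002,0.03],0],[-1,[0.0038,-0.002,0.033],0],[-1,[0.0038,-0.002,0.036],0],[-1,[0.0038,-0.002,0.036],0],[-1,[0.0038,-0.002,0.036],0]]'
python3 - <<'E'
from h import *
c=cam("wrist");s=sensors.read_state();R=Ro.from_euler('xyz',s["tool_rot"]).as_matrix()
b=[x[1] for x in blobs(c,(0,7),100,60,15)[0]+blobs(c,(174,179),100,60,15)[0]];print(b)
P=[onz(c,p,.0484) for p in sorted(b)];print([(R.T@(p-s["position"])*1000).round(1) for p in P], s["position"],s["force"],s["ft_torque"])
E
```

```text
clock: 6.48
position: [0.5127, -0.1909, 0.1258]
tool_rot: [3.141, -0.001, -3.099]
force: [-0.5, 0.0, -0.9]
grip_width: 0.156
grasp_force: 59.3
[[328.7, 222.6], [226.4, 222.5]]
[array([ -1.7, -38.5,  77.4]), array([-1.8, 39.4, 77.4])] [ 0.51262286 -0.19094     0.12579757] [-1.28059333  0.25082204 -0.0647076 ] [0.10170898 0.52516216 0.01101973]
```

```bash
python3 -m handwheel '[[-1,[-0.0012,0.0004,0.004],0],[-1,[-0.0012,0.0004,0.008],0],[-1,[-0.0012,0.0004,0.012],0],[-1,[-0.0012,0.0004,0.015],0],[-1,[-0.0012,0.0004,0.018],0],[-1,[-0.0012,0.0004,0.018],0],[-1,[-0.0012,0.0004,0.018],0],[-1,[-0.0012,0.0004,0.018],0]]'
python3 - <<'E'
from h import *
c=cam("wrist");s=sensors.read_state();R=Ro.from_euler('xyz',s["tool_rot"]).as_matrix()
b=[x[1] for x in blobs(c,(0,7),100,60,15)[0]+blobs(c,(174,179),100,60,15)[0]]
P=[onz(c,p,.0484) for p in sorted(b)];print([(R.T@(p-s["position"])*1000).round(1) for p in P], s["position"],s["ft_torque"],s["joints"])
m=cv2.inRange(cv2.cvtColor(c["f"],cv2.COLOR_BGR2HSV),(100,110,40),(130,255,255))
y=np.flatnonzero(m[:,277]);print(y.max())
E
```

```text
clock: 7.2
position: [0.5144, -0.1911, 0.1087]
tool_rot: [3.142, 0.001, -3.099]
force: [-4.2, 0.7, 9.2]
grip_width: 0.156
grasp_force: 60.7
[array([  0.1, -38.1,  60.4]), array([ 0.7, 39.5, 60.4])] [ 0.51444965 -0.19106528  0.10877117] [0.11476214 1.12910735 0.02723337] [-0.15818563  0.37302578  0.51669501  1.9646571  -0.23966255  0.86267415
  2.09904937]
360
```

```bash
python3 -m handwheel '[[-1,[0,0.0005,0.001],3],[-1,[0,0.0005,0.001],8],[-1,[0,0.0005,0.001],14],[-1,[0,0.0005,0.001],20],[-1,[0,0.0005,0.001],26],[-1,[0,0.0005,0.001],32],[-1,[0,0.0005,0.001],38],[-1,[0,0.0005,0.001],44],[-1,[0,0.0005,0.001],48],[-1,[0,0.0005,0.001],50],[-1,[0,0.0005,0.001],50]]'
```

```text
clock: 8.17
position: [0.5168, -0.1919, 0.1087]
tool_rot: [3.139, 0.006, 2.31]
force: [-1.4, -0.9, 9.3]
grip_width: 0.15
grasp_force: 60.7
```

```bash
python3 -m handwheel '[[-1,[0.001,-0.001,0],5],[-1,[0.001,-0.001,0],11],[-1,[0.001,-0.001,0],17],[-1,[0.001,-0.001,0],23],[-1,[0.001,-0.001,0],29],[-1,[0.001,-0.001,0],35],[-1,[0.001,-0.001,0],39],[-1,[0.001,-0.001,0],40],[-1,[0.001,-0.001,0],40],[-1,[0.001,-0.001,0],40]]'
python3 - <<'E'
from h import *
c=cam("wrist");s=sensors.read_state();print(np.degrees(s["tool_rot"][2]),s["ft_torque"])
cv2.imwrite("pics/w4.png",c["f"])
E
```

```text
clock: 9.0
position: [0.5154, -0.1923, 0.1088]
tool_rot: [3.136, 0.004, 1.613]
force: [-1.3, -1.4, 9.8]
grip_width: 0.16
grasp_force: 60.7
92.4307749350846 [-0.26005276  0.46103698  0.01779253]
```

View pics/w4.png

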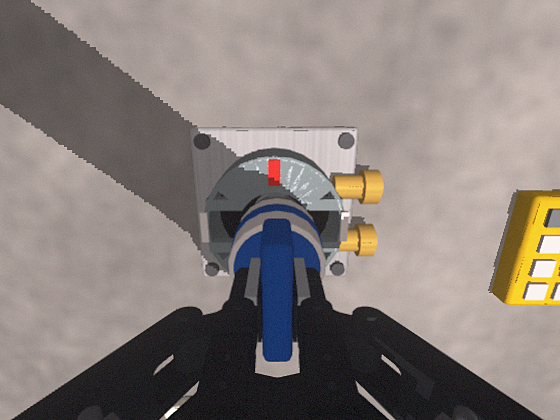

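The wing is now in line with the red bar at (274,172), turned a full quarter. I'll ease up to the home height and see whether the lock holds.

```bash
python3 -m handwheel '[[-1,[0,0,-0.003],0],[-1,[0,0,-0.006],0],[-1,[0,0,-0.009],0],[-1,[0,0,-0.011],0],[-1,[0,0,-0.012],0],[-1,[0,0,-0.012],0],[-1,[0,0,-0.012],0]]'
```

```text
clock: 9.63
position: [0.5149, -0.1921, 0.1186]
tool_rot: [3.136, 0.006, 1.613]
force: [3.1, -5.0, -3.6]
grip_width: 0.149
grasp_force: 59.7
```

The rim now holds it: lifting further pulls down on the tool, so it is locked. Releasing.

```bash
python3 -m handwheel '[[1,[0,0,0.001],0],[1,[0,0,0.001],0],[1,[0,0,0.001],0],[1,[0,0,0.001],0],[1,[0,0,0.001],0],[1,[0,0,-0.02],0],[1,[0,0,-0.05],0],[1,[0,0,-0.09],0],[1,[0,0,-0.13],0],[1,[0,0,-0.16],0],[1,[0,0,-0.16],0],[1,[0,0,-0.16],0]]'
python3 - <<'E'
from h import *
c=cam("wrist");T=cam("top");S=cam("side");cv2.imwrite("pics/w5.png",c["f"])
for n,x in(("w",c),("T",T),("S",S)):
    print(n,[(b[0],b[1]) for b in blobs(x,(100,130),110,40)[0]])
s=sensors.read_state();print(s["position"],s["force"])
m=cv2.inRange(cv2.cvtColor(c["f"],cv2.COLOR_BGR2HSV),(100,110,40),(130,255,255));m[:,:230]=0;m[:,330:]=0
y=np.flatnonzero(m[:,277]);f=y.max();r=f-6;x=np.flatnonzero(m[r]);print(f,x[0],x[-1])
for z in(.140,.148,.156):
    a,b=onz(c,(x[0]-.5,r),z),onz(c,(x[-1]+.5,r),z);print(z,"thickness",np.linalg.norm(a-b),"end",onz(c,((x[0]+x[-1])/2,f+.5),z))
E
```

```text
clock: 10.63
position: [0.514, -0.1903, 0.2807]
tool_rot: [3.136, -0.0, 1.614]
force: [-0.8, 0.8, -0.1]
grip_width: 0.997
grasp_force: 0.0
w [([256, 163, 45, 69, 1887], [277.6, 194.4])]
T [([36, 144, 69, 68, 3637], [69.5, 177.5]), ([379, 206, 40, 24, 571], [398.0, 217.0])]
S [([345, 264, 39, 39, 955], [362.1, 285.8]), ([344, 305, 28, 10, 57], [356.2, 311.6])]
[ 0.51147096 -0.18913009  0.27692866] [ 0.69413418 -0.40294777  0.36651289]
231 272 284
0.14 thickness 0.01277883039064573 end [ 0.51763214 -0.22523239  0.14      ]
0.148 thickness 0.012418636095757298 end [ 0.51740831 -0.22192776  0.148     ]
0.156 thickness 0.012058441800868645 end [ 0.51718449 -0.21862314  0.156     ]
```

View pics/w5.png

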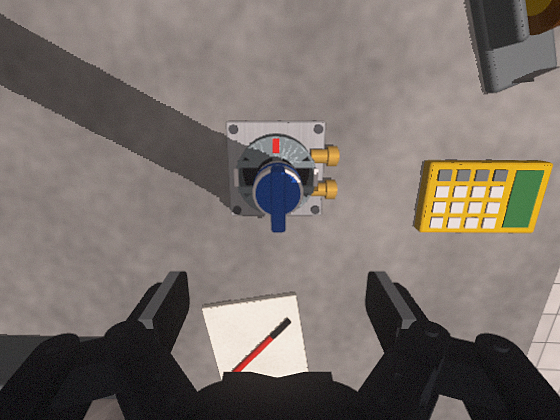

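The cartridge stands free in the holder, upright, with its wing at (278,165–231) in line with the red bar at (276,146). At the locked height, the wing end measures y = -0.222, against an expected -0.2215. Handing in.

```bash
python3 -c "
from plant import arm
print(arm.finish_job())"
```

```text
the job is handed in; nothing more can be done
None
```

I fitted the blue cartridge into the grey holder, pushed it down, turned it a quarter turn clockwise and released it; it held against a light upward pull before release, I steered clear of the green and orange cartridges, and I handed the job in at about 11 s (no verdict was shown).

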